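Sort sample vials, cuvettes and a steel fitting into their holders

TASK

Sort the mixed glassware: stand the two capped vials in the block with round pockets and the two square cuvettes in the block with square pockets, one in each pocket, and stand the steel fitting upright in the small steel dish. Everything must stand upright on the floor of its pocket or dish and be let go; leave the beaker and the tape roll where they are.

Things in the scene. Friction and masses are not known exactly. Their poses are not given: they have to be found in the camera images.
- vial_a: Round glass screw-cap sample vial standing upright, white ribbed cap, 27 mm diameter, 72 mm high, about 40 g. Origin: centre of its underside; z up along the vial. Red band on the label; otherwise the same as vial_b, and either may take either round pocket.
- vial_b: Round glass screw-cap sample vial standing upright, white ribbed cap, 27 mm diameter, 72 mm high, about 40 g. Origin: centre of its underside; z up along the vial. Green band on the label; otherwise the same as vial_a.
- cuvette_a: Square clear cuvette, open at the top, standing upright, 24 x 24 mm and 48 mm high, walls 2 mm, about 30 g; grasp two opposite outer sides. Origin: centre of its underside; z up, x and y square to the sides. Either cuvette may take either square pocket.
- cuvette_b: Square clear cuvette, open at the top, standing upright, 24 x 24 mm and 48 mm high, walls 2 mm, about 30 g; grasp two opposite outer sides. Origin: centre of its underside; z up, x and y square to the sides. Same shape as cuvette_a.
- ferrule_sleeve: Waisted steel pipe fitting standing upright, 19 mm diameter at its widest, 45 mm high, about 60 g; it behaves as a plain 19 mm cylinder when gripped. Origin: centre of its underside; z up.
- vial_holder: Low grey plastic block fixed to the worktop, 64 (its x) x 128 (its y) x 18 mm high, with two round (46 mm diameter) pockets, centred 31 mm either side of its middle along its own y. Each pocket is 13 mm deep, so its floor is 5 mm above the worktop. Origin: centre of the block's underside; z up.
- cuvette_holder: Low grey plastic block fixed to the worktop, 64 (its x) x 128 (its y) x 18 mm high, with two square (44 x 44 mm) pockets, centred 31 mm either side of its middle along its own y. Each pocket is 13 mm deep, so its floor is 5 mm above the worktop. Origin: centre of the block's underside; z up.
- steel_dish: Small round open steel dish fixed to the worktop, 60 mm outside diameter, 12 mm high, walls 2 mm, inner floor 4 mm above the worktop and about 52 mm across. Origin: centre of its underside; z up.
- beaker: Bystander: empty clear glass beaker, 54 mm diameter, 70 mm high, loose. Origin: centre of its underside. Leave it where it stands.
- tape_roll: Bystander: yellow roll of tape lying flat, 59 mm diameter, 19 mm high, loose. Origin: centre of its underside. Leave it where it lies. It lies in front of the bench heater, a tall fixed orange and white box that swinging arms must keep clear of.
There are look-alikes about, which are no part of the job. Leave any pink, purple or turquoise look-alike of the ferrule_sleeve alone.

How it is judged:
At the end, for the whole second after the job is handed in: Each vial stands in a round pocket, each cuvette in a square pocket (within 13 mm of its middle along each block axis), the fitting in the dish (within 20 mm of its centre), undersides within 4 mm of the floor; all upright within 0.15 rad, at rest, released (x of vial_a in the frame of vial_holder between -0.013 and 0.013 m and z of vial_a in the frame of vial_holder between 0.001 and 0.009 m and (y of vial_a in the frame of vial_holder between -0.044 and -0.018 m or y of vial_a in the frame of vial_holder between 0.018 and 0.044 m) and angle between each of vial_a, vial_b, cuvette_a, cuvette_b, ferrule_sleeve's own z axis and vertical below 0.15 rad and linear speed of each of vial_a, vial_b, cuvette_a, cuvette_b, ferrule_sleeve below 0.02 m/s and contact force between the fingers and vial_a below 0.1 N and x of vial_b in the frame of vial_holder between -0.013 and 0.013 m and z of vial_b in the frame of vial_holder between 0.001 and 0.009 m and (y of vial_b in the frame of vial_holder between -0.044 and -0.018 m or y of vial_b in the frame of vial_holder between 0.018 and 0.044 m) and contact force between the fingers and vial_b below 0.1 N and x of cuvette_a in the frame of cuvette_holder between -0.013 and 0.013 m and z of cuvette_a in the frame of cuvette_holder between 0.001 and 0.009 m and (y of cuvette_a in the frame of cuvette_holder between -0.044 and -0.018 m or y of cuvette_a in the frame of cuvette_holder between 0.018 and 0.044 m) and contact force between the fingers and cuvette_a below 0.1 N and x of cuvette_b in the frame of cuvette_holder between -0.013 and 0.013 m and z of cuvette_b in the frame of cuvette_holder between 0.001 and 0.009 m and (y of cuvette_b in the frame of cuvette_holder between -0.044 and -0.018 m or y of cuvette_b in the frame of cuvette_holder between 0.018 and 0.044 m) and contact force between the fingers and cuvette_b below 0.1 N and horizontal distance between ferrule_sleeve and steel_dish below 0.02 m and z of ferrule_sleeve in the frame of steel_dish between 0 and 0.008 m and contact force between the fingers and ferrule_sleeve below 0.1 N); the robot touches nothing.
It fails at once if the beaker is moved more than 20 mm (distance of beaker from where it was at the start of the episode above 0.02 m).
It fails at once if the tape roll is moved more than 20 mm (distance of tape_roll from where it was at the start of the episode above 0.02 m).
It also fails if it takes over 128 s, if anything falls off the work surface, if the arm or the gripper's body presses on something with over 40 N, if the wrist force passes 120 N, or if a joint passes its speed limit or range.

ROBOT

A 7-joint arm with a two-finger parallel gripper is mounted at the origin on a cart in front of the work surface, level with it; the furniture and walls round the work are solid. World frame = base frame: x ahead of the robot, y to its left, z up, the work surface at z = 0. Lengths are in m, angles in rad, forces in N, time in s.
With the tool pointing down it reaches from about 0.4 to 0.85 m from the base axis. Payload 4.5 kg.
Tool frame: the origin (TCP) lies between the finger pads; the fingertips stand 19 mm ahead of it and the grasp point (between the pads) is the TCP (tip_extent is the distance from the TCP to the fingertips, in m); z points along the fingers, y is the line along which they close (so a half turn about z gives the same grasp; the last joint's range is limited). The gripper opens to 85 mm and grips with 20 to 120 N. Pads are 22 mm wide; open, the fingers measure 114 mm over their backs; the gripper's body (76 mm by 85 mm) begins 54 mm behind the grasp point. The pads swing forward as they close: fully open they stand 13 mm farther back than shut.
Start: joints at [1.143, 0.689, -0.195, 1.565, 0.157, 0.902, -0.215], TCP at [0.279, -0.56, 0.25] pointing down, gripper open.
Joint ranges: [-3.01, 3.01], [-0.46, 2.08], [-1.47, 1.51], [0.13, 2.56], [-1, 4.14], [0.04, 2.09], [-2.66, 2.66]. Speed limits (rad/s): [2.57, 2.57, 3.14, 3.14, 3.14, 3.14, 3.14].

INTERFACE

Orientations are given as [roll, pitch, yaw] about the fixed x, y, z axes, in that order (R = Rz(yaw) Ry(pitch) Rx(roll)).
In Python, from rig import * gives the robot as it stands.
- The arm moves only by the tool apply_moves, never from a script. Its argument "moves" is a list of rows, each an object with "dp": the shift along the world's x, y, z normalised to -1 to 1, where 1 is 10 cm, a list of three; "angular": the turn, a rotation vector about the world's x, y, z normalised to -1 to 1, where 1 is 90 degrees, a list of three; "hand": the opening, from 0 (shut) to 1 (fully open). A call has 1 to 12 rows; each row is the pose to reach, as a shift and turn from the pose commanded when the call began; what a row does not reach only later rows make up. A row lasts 1/10 s, in which the tool goes at most 50 mm and 8.59 degrees, less where a joint would pass 70% of its speed; a pose out of reach is approached as far as the arm can. A call with a number of a shift or a turn outside -1 to 1 is refused whole. A call with a gripper value outside its range is refused whole. The fingers move at their own pace and stop on an object; "grip_force" is the grip in N (left out, the last holds). Time passes only in rows, so rows that repeat a pose let the fingers close. It gives the time, the measured TCP pose, the force, the opening and the grip force at its end, in the units of the state.
- sense(): the state, without advancing time (a new reading comes with each control period).
- read_camera(name): name is "side" or "top"; returns a dict with "img" (384x512x3 uint8, blue, green, red), "range_z" (384x512 float32, m along the optical axis (not along the pixel's ray), 0 where there is no reading), "fx", "fy", "cx", "cy" (pixels), "R" (3x3) and "t" (3): a world point X has camera coordinates R X + t. Camera axes: x right, y down, z forward; pixel columns grow to the right and rows downward; lengths in m; the calibration is good to about 2 mm. A picture is of the moment at which its call begins.
- finish_job(): hands the job in; it is judged then, once.
Trained networks look in a picture, given as the dict that the camera call returned (one of the last four; its "shot" number tells which), for a name from the list of things; names that differ only in an ending like _2 or _b are one class to them, and where a whole thing is asked for, a point or a joint stands for the part that bears it (a point fixed in the world has none). Each returns a list of dicts, best first, with "confidence" (0 to 1); they miss things now and then, are a little off and sometimes report something else, mostly with a low value. They report only what shows in the picture. A call takes as long as a camera call. They do not tell look-alikes from the thing itself.
- find_in(picture, thing): "rect" ([left, top, right, bottom] as shares, 0 to 1, of the picture: columns of its width, rows of its height, round what is visible of it).
- cut_out(picture, thing): "pixels" (384x512 bool, what is visible of it) and "rect" ([left, top, right, bottom] as shares, 0 to 1, of the picture: columns of its width, rows of its height, round what is visible of it).
The state is a dict: "time": time; "joint_positions": joint angles; "joint_vel": joint speeds; "effort": joint torques, N m; "tcp_pos": TCP position; "orientation": TCP orientation; "contact_force": force on the tool from outside, world axes, zero at the start; "ft_torque": the same for the moment, N m; "gripper_width": opening from 0.0 (shut) to 1.0 (fully open); "grasp_force": force on a finger pad.
Only numpy, scipy, OpenCV 4.12 (cv2) and the standard library are available. Lean on these libraries where they do the work, as an engineer would, in place of code of your own. Each camera call takes 0.05 s, during which the arm holds its last target. There are 200 camera calls.

## Working session

There is one attempt and no reset: what is moved stays moved. The work goes in short steps, Python scripts to look and compute and a tool call to move; the robot and the scene stay as the last step left them, time stands still between calls to the robot, and variables do not carry over. Pictures are saved under pics/ and viewed, at most 14 in all, crops included, and the job is handed in when it is done.

Besides the shell and the picture viewer there is one more tool, called after "Request:" as name(argument=value, ...), one argument or row to a line, values as JSON. apply_moves: Moves the arm, as the interface text tells. Its arguments: {"type":"object","properties":{"moves":{"type":"array"},"grip_force":{"type":"number"}},"required":["moves"]}

```bash
mkdir -p pics; cat > h.py <<'E'
from rig import *
import numpy as np, cv2
def pts(p,mask=None):
    z=p["range_z"]; v,u=np.nonzero((z>0)&(mask if mask is not None else True))
    d=z[v,u]; c=np.stack([(u-p["cx"])/p["fx"]*d,(v-p["cy"])/p["fy"]*d,d],1)
    return (c-np.array(p["t"]))@np.array(p["R"]),u,v
E
python3 - <<'E'
from h import *
s=sense(); print({k:np.round(v,3) for k,v in s.items()})
for n in("top","side"):
    p=read_camera(n); cv2.imwrite(f"pics/{n}0.png",p["img"]); 
    print(n,"cam at",np.round(-np.array(p["R"]).T@np.array(p["t"]),3),np.round(p["R"],2).tolist(),p["fx"])
    for t in "vial_a cuvette_a ferrule_sleeve vial_holder cuvette_holder steel_dish beaker tape_roll".split():
        for r in cut_out(p,t):
            if r["confidence"]<.2: continue
            P,u,v=pts(p,r["pixels"])
            if len(P)<5: print(t,"few");continue
            lo,hi=np.percentile(P,[3,97],axis=0)
            print(t,round(r["confidence"],2),"uv",int(u.mean()),int(v.mean()),"mid",np.round((lo+hi)/2,3),"ext",np.round(hi-lo,3),"zhi",round(hi[2],3))
E
```

```text
{'time': np.float64(0.0), 'joint_positions': array([ 1.143,  0.69 , -0.195,  1.566,  0.157,  0.903, -0.215]), 'joint_vel': array([ 0.   , -0.001, -0.001, -0.   , -0.   ,  0.   , -0.001]), 'effort': array([ 1.0000e-03, -5.3960e+01, -1.2670e+00, -1.5854e+01,  9.0000e-03,
        9.0000e-03,  0.0000e+00]), 'tcp_pos': array([ 0.278, -0.559,  0.249]), 'orientation': array([-3.14 ,  0.   ,  0.462]), 'contact_force': array([ 0.143, -0.203, -0.636]), 'ft_torque': array([ 0.007, -0.035, -0.002]), 'grasp_force': np.float64(0.0), 'gripper_width': np.float64(1.001)}
top cam at [0.418 0.017 1.241] [[-0.02, -1.0, 0.0], [-1.0, 0.02, -0.07], [0.07, -0.0, -1.0]] 494.9013428693231
vial_a 0.57 uv 331 225 mid [ 0.408 -0.176  0.038] ext [0.024 0.023 0.074] zhi 0.075
vial_a 0.48 uv 381 225 mid [ 0.405 -0.294  0.047] ext [0.022 0.021 0.056] zhi 0.075
cuvette_a 0.57 uv 313 181 mid [ 0.516 -0.137  0.025] ext [0.025 0.027 0.047] zhi 0.049
cuvette_a 0.55 uv 280 215 mid [ 0.435 -0.054  0.034] ext [0.022 0.025 0.032] zhi 0.05
ferrule_sleeve 0.46 uv 352 184 mid [ 0.508 -0.234  0.022] ext [0.017 0.018 0.048] zhi 0
[... 1071 characters left out ...]
ette_a 0.63 uv 338 159 mid [0.612 0.234 0.014] ext [0.061 0.091 0.012] zhi 0.02
cuvette_a 0.62 uv 218 203 mid [ 0.437 -0.057  0.025] ext [0.027 0.027 0.044] zhi 0.048
ferrule_sleeve 0.62 uv 198 267 mid [ 0.51  -0.237  0.025] ext [0.016 0.016 0.042] zhi 0.046
ferrule_sleeve 0.6 uv 166 253 mid [ 0.432 -0.234  0.022] ext [0.019 0.024 0.046] zhi 0.045
ferrule_sleeve 0.59 uv 207 224 mid [ 0.456 -0.124  0.023] ext [0.017 0.027 0.045] zhi 0.046
vial_holder 0.49 uv 339 159 mid [0.641 0.134 0.115] ext [0.121 0.347 0.229] zhi 0.229
cuvette_holder 0.65 uv 259 171 mid [0.449 0.11  0.011] ext [0.069 0.124 0.018] zhi 0.02
steel_dish 0.79 uv 290 139 mid [0.445 0.289 0.006] ext [0.055 0.057 0.013] zhi 0.013
```

```bash
python3 - <<'E'
import cv2
a=cv2.imread("pics/top0.png")[110:280,110:430]; cv2.imwrite("pics/top0c.png",cv2.resize(a,None,fx=2.5,fy=2.5,interpolation=cv2.INTER_CUBIC))
a=cv2.imread("pics/side0.png"); cv2.imwrite("pics/side0c.png",cv2.resize(a,None,fx=1.5,fy=1.5,interpolation=cv2.INTER_CUBIC))
E
```

```text
(no output)
```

View pics/top0c.png

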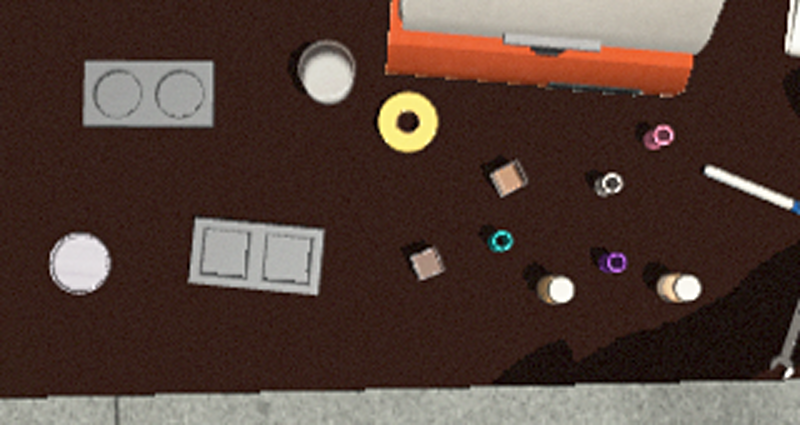

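View pics/side0c.png

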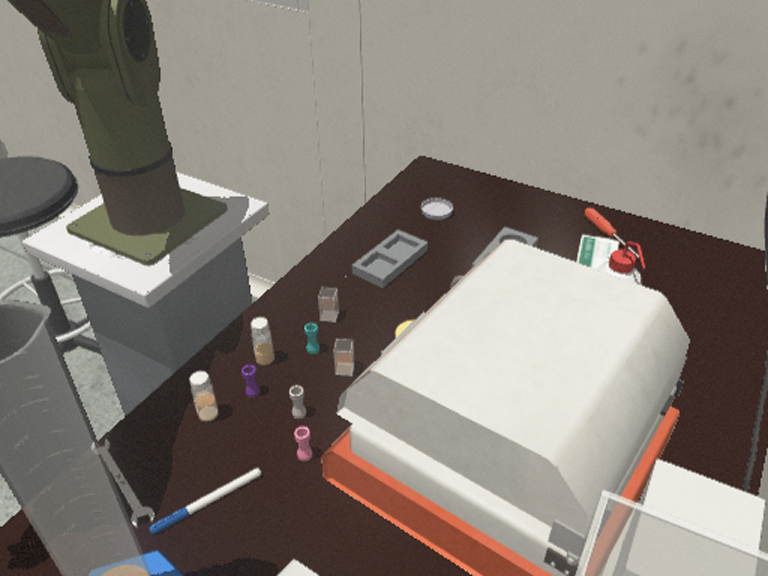

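The top crop shows the steel fitting at crop pixel (610,184), which is world (0.509,-0.235). The look-alikes are pink (660,135), turquoise (500,240) and purple (613,262). The vials are at (557,290) and (683,288), and the cuvettes at (508,178) and (427,263). The side view agrees: grey fitting at (298,400), with the tall heater behind the far cuvette. Next I need yaws and the heater's extent.

```bash
python3 - <<'E'
from h import *
C={}
for n in("top","side"):
    p=read_camera(n); P,u,v=pts(p); C[n]=P
    for nm,(x,y),r,z0,z1 in [("cuv1",(.517,-.138),.025,.012,.06),("cuv2",(.436,-.055),.025,.012,.06),("vialN",(.408,-.178),.025,.06,.09),("vialF",(.407,-.297),.025,.06,.09),("fer",(.509,-.235),.018,.03,.06),("vh",(.611,.217),.085,.013,.03),("ch",(.447,.112),.085,.013,.03),("dish",(.445,.29),.04,.008,.02)]:
        Q=P[(np.hypot(P[:,0]-x,P[:,1]-y)<r)&(P[:,2]>z0)&(P[:,2]<z1)]
        if len(Q)<8: print(n,nm,len(Q));continue
        (c,wh,a)=cv2.minAreaRect((Q[:,:2]*1000).astype(np.float32))
        print(n,nm,len(Q),"c",np.round(c,1),"wh",np.round(wh,1),"ang",round(a,1),"z97",round(np.percentile(Q[:,2],97),4))
P=np.vstack(list(C.values()))
H=P[(P[:,2]>.02)&(P[:,2]<.4)&(P[:,0]>.55)&(P[:,1]<0.05)&(P[:,1]>-.45)]
for y in np.arange(-.4,.06,.05):
    q=H[abs(H[:,1]-y)<.025]; 
    for z in(.06,.14,.2):
        w=q[q[:,2]>z]; print(round(y,2),z,"minx",round(w[:,0].min(),3) if len(w) else None,end="; ")
    print()
# anything tall in workspace
E
```

```text
top cuv1 124 c [ 517.1 -137.3] wh [23.8 25.2] ang 25.2 z97 0.0502
top cuv2 110 c [434.9 -54.3] wh [24.2 24.6] ang 21.3 z97 0.0488
top vialN 86 c [ 407.5 -176.7] wh [21.9 21.2] ang 89.0 z97 0.0744
top vialF 91 c [ 405.5 -296.5] wh [22.7 24.1] ang 53.0 z97 0.0741
top fer 37 c [ 507.6 -235.1] wh [19.1 17.4] ang 87.5 z97 0.047
top vh 765 c [610.8 218.6] wh [128.   64.2] ang 88.6 z97 0.0223
top ch 656 c [446.8 113.7] wh [128.3  63.9] ang 83.2 z97 0.0219
top dish 76 c [443.3 288.8] wh [58.3 57. ] ang 88.7 z97 0.0153
side cuv1 264 c [ 517.6 -137.8] wh [24.8 29. ] ang 25.3 z97 0.0487
side cuv2 234 c [435.9 -55.3] wh [24.9 30.7] ang 19.9 z97 0.049
side vialN 114 c [ 408.5 -180.1] wh [23.1 24.5] ang 34.2 z97 0.0738
side vialF 143 c [ 406.6 -298.6] wh [24. 23.] ang 34.6 z97 0.0733
side fer 91 c [ 509.3 -234.8] wh [17.2 19.6] ang 13.6 z97 0.0464
side vh 226 c [610.5 218. ] wh [131.   64.5] ang 87.0 z97 0.0202
side ch 514 c [447.2 112.7] wh [131.7  66.7] ang 83.1 z97 0.0201
side dish 68 c [444.9 288.1] wh [57.8 61. ] ang 1.7 z97 0.0134
-0.4 0.06 minx 0.904; -0.4 0.14 minx 0.904; -0.4 0.2 minx 0.904; 
-0.35 0.06 minx 0.758; -0.35 0.14 minx 0.859; -0.35 0.2 minx 0.859; 
-0.3 0.06 minx 0.603; -0.3 0.14 minx 0.619; -0.3 0.2 minx 0.646; 
-0.25 0.06 minx 0.608; -0.25 0.14 minx 0.624; -0.25 0.2 minx 0.651; 
-0.2 0.06 minx 0.614; -0.2 0.14 minx 0.62; -0.2 0.2 minx 0.655; 
-0.15 0.06 minx 0.618; -0.15 0.14 minx 0.624; -0.15 0.2 minx 0.66; 
-0.1 0.06 minx 0.619; -0.1 0.14 minx 0.629; -0.1 0.2 minx 0.666; 
-0.05 0.06 minx 0.627; -0.05 0.14 minx 0.643; -0.05 0.2 minx 0.669; 
-0.0 0.06 minx 0.602; -0.0 0.14 minx None; -0.0 0.2 minx None; 
0.05 0.06 minx 0.594; 0.05 0.14 minx None; 0.05 0.2 minx None;
```

Measurements from both views agree. Going to the far vial (0.406,-0.2975) with yaw 90°, so the fingers close along x.

Request:
apply_moves(
  moves=[
    {"dp": [0, 0.33, 0], "angular": [0, 0, 0.09], "hand": 0.7},
    {"dp": [0, 0.67, 0], "angular": [0, 0, 0.18], "hand": 0.7},
    {"dp": [0, 1, 0], "angular": [0, 0, 0.27], "hand": 0.7},
    {"dp": [0, 1, 0], "angular": [0, 0, 0.36], "hand": 0.7},
    {"dp": [0, 1, 0], "angular": [0, 0, 0.45], "hand": 0.7},
    {"dp": [0, 1, 0], "angular": [0, 0, 0.54], "hand": 0.7},
    {"dp": [0, 1, 0], "angular": [0, 0, 0.63], "hand": 0.7},
    {"dp": [0, 1, 0], "angular": [0, 0, 0.706], "hand": 0.7},
    {"dp": [0, 1, 0], "angular": [0, 0, 0.706], "hand": 0.7},
  ],
)

```text
time: 1.9
tcp_pos: [0.2784, -0.4597, 0.2503]
orientation: [3.141, -0.0, 1.571]
contact_force: [0.7, -0.2, -0.4]
gripper_width: 0.698
grasp_force: 0.0
```

Request:
apply_moves(
  moves=[
    {"dp": [0.33, 0.33, 0], "angular": [0, 0, 0], "hand": 0.6},
    {"dp": [0.67, 0.67, 0], "angular": [0, 0, 0], "hand": 0.6},
    {"dp": [1, 1, 0], "angular": [0, 0, 0], "hand": 0.6},
    {"dp": [1, 1, 0], "angular": [0, 0, 0], "hand": 0.6},
  ],
)

```text
time: 2.3
tcp_pos: [0.3852, -0.3531, 0.2513]
orientation: [3.135, -0.003, 1.58]
contact_force: [0.4, 0.6, 0.7]
gripper_width: 0.6
grasp_force: 0.0
```

Request:
apply_moves(
  moves=[
    {"dp": [0.27, 0.3, -0.25], "angular": [0, 0, 0], "hand": 0.6},
    {"dp": [0.27, 0.625, -0.5], "angular": [0, 0, 0], "hand": 0.6},
    {"dp": [0.27, 0.625, -1], "angular": [0, 0, 0], "hand": 0.6},
    {"dp": [0.27, 0.625, -1], "angular": [0, 0, 0], "hand": 0.6},
    {"dp": [0.27, 0.625, -1], "angular": [0, 0, 0], "hand": 0.6},
  ],
)

```text
time: 2.8
tcp_pos: [0.4052, -0.2976, 0.1505]
orientation: [-3.14, 0.0, 1.569]
contact_force: [0.5, -0.6, 0.6]
gripper_width: 0.595
grasp_force: 0.0
```

Request:
apply_moves(
  moves=[
    {"dp": [0.01, 0, -0.3], "angular": [0, 0, 0], "hand": 0.6},
    {"dp": [0.01, 0, -0.6], "angular": [0, 0, 0], "hand": 0.6},
    {"dp": [0.01, 0, -0.9], "angular": [0, 0, 0], "hand": 0.6},
    {"dp": [0.01, 0, -1], "angular": [0, 0, 0], "hand": 0.6},
    {"dp": [0.01, 0, -1], "angular": [0, 0, 0], "hand": 0.6},
  ],
)

```text
time: 3.3
tcp_pos: [0.407, -0.2982, 0.0511]
orientation: [3.141, 0.001, 1.569]
contact_force: [-0.7, -0.6, -0.2]
gripper_width: 0.597
grasp_force: 0.0
```

Request:
apply_moves(
  moves=[
    {"dp": [0, 0, -0.05], "angular": [0, 0, 0], "hand": 0.6},
    {"dp": [0, 0, -0.05], "angular": [0, 0, 0], "hand": 0.2},
    {"dp": [0, 0, -0.05], "angular": [0, 0, 0], "hand": 0.2},
    {"dp": [0, 0, -0.05], "angular": [0, 0, 0], "hand": 0.2},
    {"dp": [0, 0, -0.05], "angular": [0, 0, 0], "hand": 0.2},
    {"dp": [0, 0, -0.05], "angular": [0, 0, 0], "hand": 0.2},
    {"dp": [0, 0, -0.05], "angular": [0, 0, 0], "hand": 0.2},
    {"dp": [0, 0, -0.05], "angular": [0, 0, 0], "hand": 0.2},
    {"dp": [0, 0, -0.05], "angular": [0, 0, 0], "hand": 0.2},
  ],
  grip_force=30,
)

```text
time: 4.2
tcp_pos: [0.4069, -0.2975, 0.0463]
orientation: [3.14, 0.001, 1.571]
contact_force: [-0.6, 0.5, 6.3]
gripper_width: 0.304
grasp_force: 31.6
```

Request:
apply_moves(
  moves=[
    {"dp": [0, 0, 0.2], "angular": [0, 0, 0], "hand": 0.2},
    {"dp": [0, 0, 0.5], "angular": [0, 0, 0], "hand": 0.2},
    {"dp": [0, 0, 0.8], "angular": [0, 0, 0], "hand": 0.2},
    {"dp": [0, 0, 1], "angular": [0, 0, 0], "hand": 0.2},
  ],
)

```text
time: 4.6
tcp_pos: [0.4068, -0.2972, 0.1473]
orientation: [3.14, 0.001, 1.571]
contact_force: [0.7, 0.6, 0.1]
gripper_width: 0.304
grasp_force: 31.2
```

Request:
apply_moves(
  moves=[
    {"dp": [0, 0, 0.33], "angular": [0, 0, 0], "hand": 0.2},
    {"dp": [0, 0, 0.67], "angular": [0, 0, 0], "hand": 0.2},
    {"dp": [0, 0.1, 1], "angular": [0, 0, 0], "hand": 0.2},
    {"dp": [0, 0.3, 1], "angular": [0, 0, 0], "hand": 0.2},
    {"dp": [0, 0.6, 1], "angular": [0, 0, 0], "hand": 0.2},
    {"dp": [0, 1, 1], "angular": [0, 0, 0], "hand": 0.2},
  ],
)

```text
time: 5.2
tcp_pos: [0.4062, -0.1975, 0.2457]
orientation: [3.141, 0.001, 1.567]
contact_force: [0.6, -0.2, -0.6]
gripper_width: 0.309
grasp_force: 31.2
```

Request:
apply_moves(
  moves=[
    {"dp": [0.07, 0.33, 0], "angular": [0, 0, 0], "hand": 0.2},
    {"dp": [0.14, 0.67, 0], "angular": [0, 0, 0], "hand": 0.2},
    {"dp": [0.2, 1, 0], "angular": [0, 0, 0], "hand": 0.2},
  ],
)

```text
time: 5.5
tcp_pos: [0.4264, -0.0956, 0.2456]
orientation: [3.141, 0.0, 1.571]
contact_force: [0.3, -0.1, -1.4]
gripper_width: 0.307
grasp_force: 31.2
```

Request:
apply_moves(
  moves=[
    {"dp": [0.1, 0.33, 0], "angular": [0, 0, 0], "hand": 0.2},
    {"dp": [0.2, 0.67, 0], "angular": [0, 0, 0], "hand": 0.2},
    {"dp": [0.3, 1, 0], "angular": [0, 0, 0], "hand": 0.2},
  ],
)

```text
time: 5.8
tcp_pos: [0.4564, 0.0044, 0.2455]
orientation: [3.142, 0.0, 1.571]
contact_force: [0.1, 0.0, -0.4]
gripper_width: 0.308
grasp_force: 31.2
```

Request:
apply_moves(
  moves=[
    {"dp": [0.1, 0.33, 0], "angular": [0, 0, 0], "hand": 0.2},
    {"dp": [0.2, 0.67, 0], "angular": [0, 0, 0], "hand": 0.2},
    {"dp": [0.3, 1, 0], "angular": [0, 0, 0], "hand": 0.2},
  ],
)

```text
time: 6.1
tcp_pos: [0.4864, 0.1043, 0.2455]
orientation: [-3.142, 0.0, 1.571]
contact_force: [0.0, -0.9, -1.1]
gripper_width: 0.308
grasp_force: 31.2
```

Request:
apply_moves(
  moves=[
    {"dp": [0.2, 0.3, 0], "angular": [0, 0, 0], "hand": 0.2},
    {"dp": [0.4, 0.5, 0], "angular": [0, 0, 0], "hand": 0.2},
    {"dp": [0.6, 0.7, 0], "angular": [0, 0, 0], "hand": 0.2},
  ],
)

```text
time: 6.4
tcp_pos: [0.5467, 0.1742, 0.2454]
orientation: [-3.141, 0.0, 1.572]
contact_force: [-0.0, 0.0, -0.9]
gripper_width: 0.305
grasp_force: 31.2
```

Request:
apply_moves(
  moves=[
    {"dp": [0.2, 0.3, 0], "angular": [0, 0, -0.01], "hand": 0.2},
    {"dp": [0.4, 0.55, 0], "angular": [0, 0, -0.02], "hand": 0.2},
    {"dp": [0.645, 0.765, 0], "angular": [0, 0, -0.02], "hand": 0.2},
    {"dp": [0.645, 0.765, 0], "angular": [0, 0, -0.02], "hand": 0.2},
    {"dp": [0.645, 0.765, 0], "angular": [0, 0, -0.02], "hand": 0.2},
  ],
)

```text
time: 6.9
tcp_pos: [0.6104, 0.2494, 0.2448]
orientation: [-3.14, 0.001, 1.54]
contact_force: [-0.3, -0.5, -1.4]
gripper_width: 0.307
grasp_force: 31.2
```

Request:
apply_moves(
  moves=[
    {"dp": [0, 0, -0.33], "angular": [0, 0, 0], "hand": 0.2},
    {"dp": [0, 0, -0.67], "angular": [0, 0, 0], "hand": 0.2},
    {"dp": [0, 0, -1], "angular": [0, 0, 0], "hand": 0.2},
  ],
)

```text
time: 7.2
tcp_pos: [0.6103, 0.2475, 0.1446]
orientation: [-3.141, 0.001, 1.538]
contact_force: [0.8, 0.6, -0.3]
gripper_width: 0.303
grasp_force: 31.2
```

Request:
apply_moves(
  moves=[
    {"dp": [0, 0, -0.3], "angular": [0, 0, 0], "hand": 0.2},
    {"dp": [0, 0, -0.6], "angular": [0, 0, 0], "hand": 0.2},
    {"dp": [0, 0, -0.8], "angular": [0, 0, 0], "hand": 0.2},
    {"dp": [0, 0, -0.87], "angular": [0, 0, 0], "hand": 0.2},
    {"dp": [0, 0, -0.91], "angular": [0, 0, 0], "hand": 0.2},
    {"dp": [0, 0, -0.93], "angular": [0, 0, 0], "hand": 0.2},
    {"dp": [0, 0, -0.93], "angular": [0, 0, 0], "hand": 0.2},
  ],
)

```text
time: 7.9
tcp_pos: [0.6115, 0.2495, 0.0534]
orientation: [3.14, -0.001, 1.539]
contact_force: [-0.4, 0.7, -0.6]
gripper_width: 0.307
grasp_force: 31.2
```

Request:
apply_moves(
  moves=[
    {"dp": [0, 0, -0.01], "angular": [0, 0, 0], "hand": 0.2},
    {"dp": [0, 0, -0.02], "angular": [0, 0, 0], "hand": 0.2},
    {"dp": [0, 0, -0.02], "angular": [0, 0, 0], "hand": 0.2},
    {"dp": [0, 0, -0.02], "angular": [0, 0, 0], "hand": 0.35},
    {"dp": [0, 0, -0.02], "angular": [0, 0, 0], "hand": 0.45},
    {"dp": [0, 0, -0.02], "angular": [0, 0, 0], "hand": 0.55},
    {"dp": [0, 0, -0.02], "angular": [0, 0, 0], "hand": 0.55},
  ],
)

```text
time: 8.6
tcp_pos: [0.6109, 0.2494, 0.0501]
orientation: [-3.141, 0.0, 1.539]
contact_force: [0.4, 0.2, 0.2]
gripper_width: 0.549
grasp_force: 0.0
```

Request:
apply_moves(
  moves=[
    {"dp": [0, 0, 0.15], "angular": [0, 0, 0], "hand": 0.55},
    {"dp": [0, 0, 0.4], "angular": [0, 0, 0], "hand": 0.55},
    {"dp": [0, 0, 0.7], "angular": [0, 0, 0], "hand": 0.55},
    {"dp": [0, 0, 1], "angular": [0, 0, 0], "hand": 0.55},
  ],
)

```text
time: 9.0
tcp_pos: [0.611, 0.2495, 0.1523]
orientation: [3.141, -0.0, 1.54]
contact_force: [0.4, 0.3, 0.7]
gripper_width: 0.548
grasp_force: 0.0
```

Request:
apply_moves(
  moves=[
    {"dp": [-0.2, 0, 0.33], "angular": [0, 0, 0], "hand": 0.55},
    {"dp": [-0.4, -0.3, 0.67], "angular": [0, 0, 0.01], "hand": 0.55},
    {"dp": [-0.7, -0.6, 1], "angular": [0, 0, 0.02], "hand": 0.55},
    {"dp": [-1, -1, 1], "angular": [0, 0, 0.02], "hand": 0.55},
    {"dp": [-1, -1, 1], "angular": [0, 0, 0.02], "hand": 0.55},
  ],
)

```text
time: 9.5
tcp_pos: [0.5064, 0.1427, 0.2515]
orientation: [-3.138, 0.008, 1.567]
contact_force: [0.6, -0.4, -0.3]
gripper_width: 0.548
grasp_force: 0.0
```

```bash
cat > chk.py <<'E'
from h import *
import sys
# blob centres: name x y r zmin
def chk(x,y,r=.03,z0=.03,z1=.1):
    for n in("top","side"):
        P,u,v=pts(read_camera(n)); Q=P[(np.hypot(P[:,0]-x,P[:,1]-y)<r)&(P[:,2]>z0)&(P[:,2]<z1)]
        if len(Q)<8: print(n,len(Q));continue
        c,wh,a=cv2.minAreaRect((Q[:,:2]*1000).astype(np.float32)); print(n,len(Q),np.round(c,1),np.round(wh,1),round(a,1),"z97",round(np.percentile(Q[:,2],97),4))
a=[float(t) for t in sys.argv[1:]]; chk(*a)
print(sense()["tcp_pos"].round(4),sense()["orientation"].round(3))
E
python3 chk.py .6115 .249 .03 .06
```

```text
top 0
side 95 [612.8 247. ] [23.8 22.2] 81.7 z97 0.0781
[0.5107 0.148  0.2515] [3.140e+00 1.000e-03 1.569e+00]
```

Request:
apply_moves(
  moves=[
    {"dp": [-0.13, -0.33, 0], "angular": [0, 0, 0], "hand": 0.6},
    {"dp": [-0.27, -0.67, 0], "angular": [0, 0, 0], "hand": 0.6},
    {"dp": [-0.4, -1, 0], "angular": [0, 0, 0], "hand": 0.6},
  ],
)

```text
time: 9.9
tcp_pos: [0.472, 0.0501, 0.2506]
orientation: [3.14, -0.001, 1.573]
contact_force: [0.2, -0.3, -0.2]
gripper_width: 0.603
grasp_force: 0.0
```

Request:
apply_moves(
  moves=[
    {"dp": [-0.13, -0.33, 0], "angular": [0, 0, 0], "hand": 0.6},
    {"dp": [-0.27, -0.67, 0], "angular": [0, 0, 0], "hand": 0.6},
    {"dp": [-0.4, -1, 0], "angular": [0, 0, 0], "hand": 0.6},
  ],
)

```text
time: 10.2
tcp_pos: [0.4323, -0.0506, 0.2507]
orientation: [3.139, -0.001, 1.572]
contact_force: [0.1, -0.7, 0.3]
gripper_width: 0.604
grasp_force: 0.0
```

Request:
apply_moves(
  moves=[
    {"dp": [-0.1, -0.33, -0.1], "angular": [0, 0, 0], "hand": 0.6},
    {"dp": [-0.23, -0.67, -0.3], "angular": [0, 0, 0], "hand": 0.6},
    {"dp": [-0.23, -1, -0.6], "angular": [0, 0, 0], "hand": 0.6},
    {"dp": [-0.23, -1, -1], "angular": [0, 0, 0], "hand": 0.6},
  ],
)

```text
time: 10.6
tcp_pos: [0.4104, -0.1559, 0.15]
orientation: [3.136, 0.003, 1.562]
contact_force: [0.8, -0.1, -0.3]
gripper_width: 0.602
grasp_force: 0.0
```

Request:
apply_moves(
  moves=[
    {"dp": [0, -0.27, 0], "angular": [0, 0, 0], "hand": 0.6},
    {"dp": [0, -0.27, 0], "angular": [0, 0, 0], "hand": 0.6},
    {"dp": [0, -0.27, 0], "angular": [0, 0, 0], "hand": 0.6},
  ],
)

```text
time: 10.9
tcp_pos: [0.4099, -0.1773, 0.1503]
orientation: [3.139, -0.0, 1.571]
contact_force: [-0.3, 0.8, -0.0]
gripper_width: 0.598
grasp_force: 0.0
```

```bash
python3 chk.py .408 -.178 .025 .06 .085; python3 -c "
from h import *
p=read_camera('side'); cv2.imwrite('pics/s1.png',p['img'])"
```

```text
top 23 [ 406.4 -168.2] [19.   5.9] 0.5 z97 0.0738
side 113 [ 408.1 -179.4] [24.  22.4] 31.2 z97 0.0743
[ 0.4094 -0.1767  0.1507] [ 3.139 -0.     1.572]
```

Request:
apply_moves(
  moves=[
    {"dp": [-0.01, -0.01, -0.3], "angular": [0, 0, 0], "hand": 0.6},
    {"dp": [-0.01, -0.01, -0.6], "angular": [0, 0, 0], "hand": 0.6},
    {"dp": [-0.01, -0.01, -0.9], "angular": [0, 0, 0], "hand": 0.6},
    {"dp": [-0.01, -0.01, -1], "angular": [0, 0, 0], "hand": 0.6},
    {"dp": [-0.01, -0.01, -1], "angular": [0, 0, 0], "hand": 0.6},
  ],
)

```text
time: 11.55
tcp_pos: [0.4071, -0.1774, 0.0494]
orientation: [-3.14, -0.001, 1.573]
contact_force: [-0.1, -0.3, -0.6]
gripper_width: 0.602
grasp_force: 0.0
```

Request:
apply_moves(
  moves=[
    {"dp": [0, 0, -0.05], "angular": [0, 0, 0], "hand": 0.6},
    {"dp": [0, 0, -0.05], "angular": [0, 0, 0], "hand": 0.2},
    {"dp": [0, 0, -0.05], "angular": [0, 0, 0], "hand": 0.2},
    {"dp": [0, 0, -0.05], "angular": [0, 0, 0], "hand": 0.2},
    {"dp": [0, 0, -0.05], "angular": [0, 0, 0], "hand": 0.2},
    {"dp": [0, 0, -0.05], "angular": [0, 0, 0], "hand": 0.2},
    {"dp": [0, 0, -0.05], "angular": [0, 0, 0], "hand": 0.2},
    {"dp": [0, 0, -0.05], "angular": [0, 0, 0], "hand": 0.2},
    {"dp": [0, 0, -0.05], "angular": [0, 0, 0], "hand": 0.2},
  ],
)

```text
time: 12.45
tcp_pos: [0.4077, -0.1785, 0.0461]
orientation: [3.14, 0.0, 1.571]
contact_force: [-0.2, 0.1, 6.7]
gripper_width: 0.307
grasp_force: 31.5
```

Request:
apply_moves(
  moves=[
    {"dp": [0, 0, 0.2], "angular": [0, 0, 0], "hand": 0.2},
    {"dp": [0, 0, 0.5], "angular": [0, 0, 0], "hand": 0.2},
    {"dp": [0, 0, 0.8], "angular": [0, 0, 0], "hand": 0.2},
    {"dp": [0, 0, 1], "angular": [0, 0, 0], "hand": 0.2},
  ],
)

```text
time: 12.85
tcp_pos: [0.4069, -0.1786, 0.1472]
orientation: [3.141, -0.0, 1.57]
contact_force: [1.4, 0.3, -0.5]
gripper_width: 0.304
grasp_force: 31.2
```

Request:
apply_moves(
  moves=[
    {"dp": [0, 0, 0.33], "angular": [0, 0, 0], "hand": 0.2},
    {"dp": [0, 0, 0.67], "angular": [0, 0, 0], "hand": 0.2},
    {"dp": [0, 0.1, 1], "angular": [0, 0, 0], "hand": 0.2},
    {"dp": [0, 0.3, 1], "angular": [0, 0, 0], "hand": 0.2},
    {"dp": [0, 0.6, 1], "angular": [0, 0, 0], "hand": 0.2},
    {"dp": [0, 1, 1], "angular": [0, 0, 0], "hand": 0.2},
  ],
)

```text
time: 13.45
tcp_pos: [0.4065, -0.079, 0.2456]
orientation: [-3.141, 0.0, 1.567]
contact_force: [1.2, 0.3, -0.4]
gripper_width: 0.309
grasp_force: 31.2
```

Request:
apply_moves(
  moves=[
    {"dp": [0.1, 0.33, 0], "angular": [0, 0, 0], "hand": 0.2},
    {"dp": [0.2, 0.67, 0], "angular": [0, 0, 0], "hand": 0.2},
    {"dp": [0.3, 1, 0], "angular": [0, 0, 0], "hand": 0.2},
  ],
)

```text
time: 13.75
tcp_pos: [0.4366, 0.0228, 0.2455]
orientation: [-3.141, -0.0, 1.571]
contact_force: [0.7, -0.2, 0.3]
gripper_width: 0.306
grasp_force: 31.2
```

Request:
apply_moves(
  moves=[
    {"dp": [0.25, 0.33, 0], "angular": [0, 0, 0], "hand": 0.2},
    {"dp": [0.5, 0.67, 0], "angular": [0, 0, 0], "hand": 0.2},
    {"dp": [0.8, 1, 0], "angular": [0, 0, 0], "hand": 0.2},
  ],
)

```text
time: 14.05
tcp_pos: [0.5166, 0.1228, 0.2454]
orientation: [-3.14, 0.0, 1.572]
contact_force: [1.4, -0.5, -0.7]
gripper_width: 0.304
grasp_force: 31.2
```

Request:
apply_moves(
  moves=[
    {"dp": [0.3, 0.2, 0], "angular": [0, 0, -0.01], "hand": 0.2},
    {"dp": [0.6, 0.4, 0], "angular": [0, 0, -0.02], "hand": 0.2},
    {"dp": [0.925, 0.65, 0], "angular": [0, 0, -0.02], "hand": 0.2},
    {"dp": [0.925, 0.65, -0.3], "angular": [0, 0, -0.02], "hand": 0.2},
    {"dp": [0.925, 0.65, -0.6], "angular": [0, 0, -0.02], "hand": 0.2},
    {"dp": [0.925, 0.65, -1], "angular": [0, 0, -0.02], "hand": 0.2},
    {"dp": [0.925, 0.65, -1], "angular": [0, 0, -0.02], "hand": 0.2},
  ],
)

```text
time: 14.75
tcp_pos: [0.6055, 0.184, 0.1401]
orientation: [-3.131, 0.005, 1.54]
contact_force: [-1.4, -0.8, -0.3]
gripper_width: 0.306
grasp_force: 31.2
```

Request:
apply_moves(
  moves=[
    {"dp": [0, 0, -0.3], "angular": [0, 0, 0], "hand": 0.2},
    {"dp": [0, 0, -0.6], "angular": [0, 0, 0], "hand": 0.2},
    {"dp": [0, 0, -0.8], "angular": [0, 0, 0], "hand": 0.2},
    {"dp": [0, 0, -0.87], "angular": [0, 0, 0], "hand": 0.2},
    {"dp": [0, 0, -0.92], "angular": [0, 0, 0], "hand": 0.2},
    {"dp": [0, 0, -0.94], "angular": [0, 0, 0], "hand": 0.2},
    {"dp": [0, 0, -0.94], "angular": [0, 0, 0], "hand": 0.2},
  ],
)

```text
time: 15.45
tcp_pos: [0.6102, 0.1868, 0.0525]
orientation: [3.14, -0.001, 1.539]
contact_force: [-0.1, -0.2, -0.5]
gripper_width: 0.31
grasp_force: 31.2
```

Request:
apply_moves(
  moves=[
    {"dp": [0, 0, -0.01], "angular": [0, 0, 0], "hand": 0.2},
    {"dp": [0, 0, -0.015], "angular": [0, 0, 0], "hand": 0.2},
    {"dp": [0, 0, -0.015], "angular": [0, 0, 0], "hand": 0.2},
    {"dp": [0, 0, -0.015], "angular": [0, 0, 0], "hand": 0.35},
    {"dp": [0, 0, -0.015], "angular": [0, 0, 0], "hand": 0.45},
    {"dp": [0, 0, -0.015], "angular": [0, 0, 0], "hand": 0.55},
    {"dp": [0, 0, -0.015], "angular": [0, 0, 0], "hand": 0.55},
  ],
)

```text
time: 16.15
tcp_pos: [0.6094, 0.1864, 0.0497]
orientation: [-3.141, 0.0, 1.539]
contact_force: [0.1, -0.7, -0.8]
gripper_width: 0.552
grasp_force: 0.0
```

Request:
apply_moves(
  moves=[
    {"dp": [0, 0, 0.15], "angular": [0, 0, 0], "hand": 0.55},
    {"dp": [0, 0, 0.4], "angular": [0, 0, 0], "hand": 0.55},
    {"dp": [0, 0, 0.7], "angular": [0, 0, 0], "hand": 0.55},
    {"dp": [0, 0, 1], "angular": [0, 0, 0], "hand": 0.55},
  ],
)

```text
time: 16.55
tcp_pos: [0.6094, 0.1866, 0.1518]
orientation: [3.141, -0.0, 1.54]
contact_force: [-0.5, -0.1, -0.4]
gripper_width: 0.551
grasp_force: 0.0
```

Request:
apply_moves(
  moves=[
    {"dp": [-0.2, 0, 0.33], "angular": [0, 0, 0], "hand": 0.6},
    {"dp": [-0.4, -0.1, 0.67], "angular": [0, 0, 0.08], "hand": 0.6},
    {"dp": [-0.7, -0.4, 1], "angular": [0, 0, 0.16], "hand": 0.6},
    {"dp": [-1, -0.7, 1], "angular": [0, 0, 0.25], "hand": 0.6},
    {"dp": [-1, -1, 1], "angular": [0, 0, 0.25], "hand": 0.6},
  ],
)

```text
time: 17.05
tcp_pos: [0.5054, 0.0858, 0.2519]
orientation: [-3.14, 0.002, 1.94]
contact_force: [2.0, -0.6, -0.7]
gripper_width: 0.6
grasp_force: 0.0
```

Request:
apply_moves(
  moves=[
    {"dp": [-0.25, -0.33, 0], "angular": [0, 0, 0], "hand": 0.6},
    {"dp": [-0.5, -0.67, 0], "angular": [0, 0, 0], "hand": 0.6},
    {"dp": [-0.745, -1, 0], "angular": [0, 0, 0], "hand": 0.6},
  ],
)

```text
time: 17.35
tcp_pos: [0.4339, -0.0148, 0.2507]
orientation: [3.141, 0.001, 1.932]
contact_force: [0.8, -0.4, 0.5]
gripper_width: 0.602
grasp_force: 0.0
```

Request:
apply_moves(
  moves=[
    {"dp": [0, -0.2, -0.2], "angular": [0, 0, 0], "hand": 0.6},
    {"dp": [0, -0.42, -0.5], "angular": [0, 0, 0], "hand": 0.6},
    {"dp": [0, -0.42, -1], "angular": [0, 0, 0], "hand": 0.6},
    {"dp": [0, -0.42, -1], "angular": [0, 0, 0], "hand": 0.6},
    {"dp": [0, -0.42, -1], "angular": [0, 0, 0], "hand": 0.6},
  ],
)

```text
time: 17.85
tcp_pos: [0.4351, -0.0547, 0.1507]
orientation: [-3.141, -0.0, 1.934]
contact_force: [0.5, 0.2, 0.5]
gripper_width: 0.603
grasp_force: 0.0
```

```bash
python3 chk.py .436 -.055 .025 .012 .06; python3 chk.py .61 .187 .03 .06 .1; python3 chk.py .61 .249 .03 .06 .1;  python3 -c "
from h import *
p=read_camera('side'); cv2.imwrite('pics/s2.png',p['img'][80:300,100:430])
p=read_camera('top'); cv2.imwrite('pics/t2.png',p['img'])"
```

```text
top 0
side 232 [435.2 -54.8] [25.2 29.7] 20.8 z97 0.0483
[ 0.4365 -0.0543  0.152 ] [3.138e+00 1.000e-03 1.934e+00]
top 92 [609.6 186.9] [22.4 23.5] 44.1 z97 0.0807
side 92 [611.9 184.1] [24.  24.8] 10.7 z97 0.0781
[ 0.4364 -0.0548  0.1519] [3.137e+00 1.000e-03 1.933e+00]
top 93 [612.2 249.3] [22.9 22.3] 3.7 z97 0.08
side 90 [613.  248.7] [23.2 23.9] 19.9 z97 0.0784
[ 0.4359 -0.0552  0.1513] [3.139e+00 1.000e-03 1.933e+00]
```

View pics/s2.png

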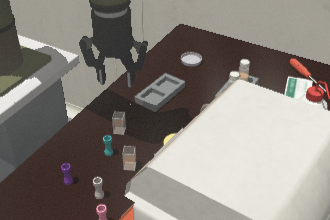

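Both vials are standing in the vial holder, with caps at (233,75) and (244,64) in the crop. The gripper is above cuvette 2 at (119,120).

Request:
apply_moves(
  moves=[
    {"dp": [0, 0, -0.3], "angular": [0, 0, 0], "hand": 0.6},
    {"dp": [0, 0, -0.6], "angular": [0, 0, 0], "hand": 0.6},
    {"dp": [0, 0, -0.9], "angular": [0, 0, 0], "hand": 0.6},
    {"dp": [0, 0, -1], "angular": [0, 0, 0], "hand": 0.6},
    {"dp": [0, 0, -1], "angular": [0, 0, 0], "hand": 0.6},
  ],
)

```text
time: 18.75
tcp_pos: [0.4347, -0.0552, 0.0488]
orientation: [-3.14, 0.0, 1.934]
contact_force: [0.3, -0.8, 0.2]
gripper_width: 0.597
grasp_force: 0.0
```

Request:
apply_moves(
  moves=[
    {"dp": [0, 0, -0.15], "angular": [0, 0, 0], "hand": 0.6},
    {"dp": [0, 0, -0.15], "angular": [0, 0, 0], "hand": 0.15},
    {"dp": [0, 0, -0.15], "angular": [0, 0, 0], "hand": 0.15},
    {"dp": [0, 0, -0.15], "angular": [0, 0, 0], "hand": 0.15},
    {"dp": [0, 0, -0.15], "angular": [0, 0, 0], "hand": 0.15},
    {"dp": [0, 0, -0.15], "angular": [0, 0, 0], "hand": 0.15},
    {"dp": [0, 0, -0.15], "angular": [0, 0, 0], "hand": 0.15},
    {"dp": [0, 0, -0.15], "angular": [0, 0, 0], "hand": 0.15},
    {"dp": [0, 0, -0.15], "angular": [0, 0, 0], "hand": 0.15},
  ],
)

```text
time: 19.65
tcp_pos: [0.4353, -0.0557, 0.0354]
orientation: [3.141, 0.001, 1.932]
contact_force: [0.9, -0.4, 5.7]
gripper_width: 0.286
grasp_force: 30.3
```

Request:
apply_moves(
  moves=[
    {"dp": [0, 0, 0.2], "angular": [0, 0, 0], "hand": 0.15},
    {"dp": [0, 0, 0.5], "angular": [0, 0, 0], "hand": 0.15},
    {"dp": [0, 0, 0.8], "angular": [0, 0, 0], "hand": 0.15},
    {"dp": [0, 0, 1], "angular": [0, 0, 0], "hand": 0.15},
  ],
)

```text
time: 20.05
tcp_pos: [0.4345, -0.0553, 0.1367]
orientation: [-3.141, -0.001, 1.932]
contact_force: [1.4, -0.3, -0.0]
gripper_width: 0.288
grasp_force: 29.6
```

Request:
apply_moves(
  moves=[
    {"dp": [0, 0.2, 0.3], "angular": [0, 0, -0.08], "hand": 0.15},
    {"dp": [0, 0.45, 0.6], "angular": [0, 0, -0.16], "hand": 0.15},
    {"dp": [0, 0.75, 0.6], "angular": [0, 0, -0.24], "hand": 0.15},
    {"dp": [0, 1, 0.6], "angular": [0, 0, -0.307], "hand": 0.15},
    {"dp": [0, 1, 0.6], "angular": [0, 0, -0.307], "hand": 0.15},
  ],
)

```text
time: 20.55
tcp_pos: [0.4353, 0.0487, 0.1957]
orientation: [3.14, -0.003, 1.455]
contact_force: [0.2, 0.2, 0.3]
gripper_width: 0.286
grasp_force: 29.6
```

Request:
apply_moves(
  moves=[
    {"dp": [0.05, 0.3, 0], "angular": [0, 0, 0], "hand": 0.15},
    {"dp": [0.1, 0.6, 0], "angular": [0, 0, 0], "hand": 0.15},
    {"dp": [0.155, 0.99, 0], "angular": [0, 0, 0], "hand": 0.15},
    {"dp": [0.155, 0.99, -0.3], "angular": [0, 0, 0], "hand": 0.15},
    {"dp": [0.155, 0.99, -0.6], "angular": [0, 0, 0], "hand": 0.15},
    {"dp": [0.155, 0.99, -0.6], "angular": [0, 0, 0], "hand": 0.15},
  ],
)

```text
time: 21.15
tcp_pos: [0.4483, 0.1418, 0.1323]
orientation: [-3.136, 0.005, 1.451]
contact_force: [-0.3, -1.1, -0.5]
gripper_width: 0.283
grasp_force: 29.6
```

Request:
apply_moves(
  moves=[
    {"dp": [0, 0, -0.3], "angular": [0, 0, 0], "hand": 0.15},
    {"dp": [0, 0, -0.6], "angular": [0, 0, 0], "hand": 0.15},
    {"dp": [0, 0, -0.8], "angular": [0, 0, 0], "hand": 0.15},
    {"dp": [0, 0, -0.88], "angular": [0, 0, 0], "hand": 0.15},
    {"dp": [0, 0, -0.92], "angular": [0, 0, 0], "hand": 0.15},
    {"dp": [0, 0, -0.93], "angular": [0, 0, 0], "hand": 0.15},
    {"dp": [0, 0, -0.93], "angular": [0, 0, 0], "hand": 0.15},
  ],
)

```text
time: 21.85
tcp_pos: [0.451, 0.1435, 0.0426]
orientation: [3.14, -0.001, 1.449]
contact_force: [-0.5, 0.6, -0.2]
gripper_width: 0.286
grasp_force: 29.6
```

Request:
apply_moves(
  moves=[
    {"dp": [0, 0, -0.01], "angular": [0, 0, 0], "hand": 0.15},
    {"dp": [0, 0, -0.02], "angular": [0, 0, 0], "hand": 0.15},
    {"dp": [0, 0, -0.02], "angular": [0, 0, 0], "hand": 0.15},
    {"dp": [0, 0, -0.02], "angular": [0, 0, 0], "hand": 0.32},
    {"dp": [0, 0, -0.02], "angular": [0, 0, 0], "hand": 0.42},
    {"dp": [0, 0, -0.02], "angular": [0, 0, 0], "hand": 0.52},
    {"dp": [0, 0, -0.02], "angular": [0, 0, 0], "hand": 0.52},
  ],
)

```text
time: 22.55
tcp_pos: [0.4505, 0.1435, 0.0398]
orientation: [-3.142, 0.0, 1.45]
contact_force: [-0.4, -0.0, 0.8]
gripper_width: 0.518
grasp_force: 0.0
```

Request:
apply_moves(
  moves=[
    {"dp": [0, 0, 0.15], "angular": [0, 0, 0], "hand": 0.52},
    {"dp": [0, 0, 0.4], "angular": [0, 0, 0], "hand": 0.52},
    {"dp": [0, 0, 0.7], "angular": [0, 0, 0], "hand": 0.52},
    {"dp": [0, 0, 1], "angular": [0, 0, 0], "hand": 0.52},
  ],
)

```text
time: 22.95
tcp_pos: [0.45, 0.1432, 0.1407]
orientation: [-3.141, 0.001, 1.45]
contact_force: [0.7, -0.0, -0.8]
gripper_width: 0.519
grasp_force: 0.0
```

Request:
apply_moves(
  moves=[
    {"dp": [0, -0.3, 0.3], "angular": [0, 0, 0.09], "hand": 0.6},
    {"dp": [0, -0.6, 0.6], "angular": [0, 0, 0.18], "hand": 0.6},
    {"dp": [0.1, -1, 0.6], "angular": [0, 0, 0.27], "hand": 0.6},
    {"dp": [0.2, -1, 0.6], "angular": [0, 0, 0.357], "hand": 0.6},
  ],
)

```text
time: 23.35
tcp_pos: [0.4701, 0.0361, 0.1999]
orientation: [-3.138, 0.005, 2.007]
contact_force: [-0.0, -0.1, -1.2]
gripper_width: 0.603
grasp_force: 0.0
```

Request:
apply_moves(
  moves=[
    {"dp": [0.1, -0.33, 0], "angular": [0, 0, 0], "hand": 0.6},
    {"dp": [0.2, -0.67, 0], "angular": [0, 0, 0], "hand": 0.6},
    {"dp": [0.3, -1, 0], "angular": [0, 0, 0], "hand": 0.6},
  ],
)

```text
time: 23.65
tcp_pos: [0.5005, -0.0581, 0.1997]
orientation: [-3.141, 0.0, 2.011]
contact_force: [1.0, -0.2, 0.6]
gripper_width: 0.596
grasp_force: 0.0
```

Request:
apply_moves(
  moves=[
    {"dp": [0.1, -0.3, 0], "angular": [0, 0, 0], "hand": 0.6},
    {"dp": [0.16, -0.6, 0], "angular": [0, 0, 0], "hand": 0.6},
    {"dp": [0.16, -0.81, -0.3], "angular": [0, 0, 0], "hand": 0.6},
    {"dp": [0.16, -0.81, -0.5], "angular": [0, 0, 0], "hand": 0.6},
    {"dp": [0.16, -0.81, -0.5], "angular": [0, 0, 0], "hand": 0.6},
  ],
)

```text
time: 24.15
tcp_pos: [0.5142, -0.1386, 0.1473]
orientation: [-3.136, -0.003, 2.009]
contact_force: [-0.1, -0.0, 0.7]
gripper_width: 0.601
grasp_force: 0.0
```

```bash
python3 chk.py .517 -.1375 .025 .012 .06; python3 chk.py .4507 .1438 .025 .025 .06
```

```text
top 49 [ 514.1 -130.8] [24.  10.7] 29.0 z97 0.0501
side 266 [ 517.8 -138.1] [25.2 30.1] 23.3 z97 0.0486
[ 0.5164 -0.1368  0.15  ] [ 3.142e+00 -1.000e-03  2.012e+00]
top 113 [451.7 144.4] [24.3 24.4] 81.7 z97 0.0548
side 165 [452.9 143.3] [27.7 26.4] 84.1 z97 0.0538
[ 0.5173 -0.1365  0.151 ] [3.14  0.    2.012]
```

Cuvette 2 is placed at the right height. Next is cuvette 1.

Request:
apply_moves(
  moves=[
    {"dp": [0, -0.01, -0.3], "angular": [0, 0, 0], "hand": 0.6},
    {"dp": [0, -0.01, -0.6], "angular": [0, 0, 0], "hand": 0.6},
    {"dp": [0, -0.01, -0.9], "angular": [0, 0, 0], "hand": 0.6},
    {"dp": [0, -0.01, -1], "angular": [0, 0, 0], "hand": 0.6},
    {"dp": [0, -0.01, -1], "angular": [0, 0, 0], "hand": 0.6},
  ],
)

```text
time: 24.85
tcp_pos: [0.5165, -0.138, 0.0497]
orientation: [-3.141, -0.0, 2.012]
contact_force: [0.4, -0.1, 0.3]
gripper_width: 0.602
grasp_force: 0.0
```

Request:
apply_moves(
  moves=[
    {"dp": [0, 0, -0.14], "angular": [0, 0, 0], "hand": 0.6},
    {"dp": [0, 0, -0.14], "angular": [0, 0, 0], "hand": 0.15},
    {"dp": [0, 0, -0.14], "angular": [0, 0, 0], "hand": 0.15},
    {"dp": [0, 0, -0.14], "angular": [0, 0, 0], "hand": 0.15},
    {"dp": [0, 0, -0.14], "angular": [0, 0, 0], "hand": 0.15},
    {"dp": [0, 0, -0.14], "angular": [0, 0, 0], "hand": 0.15},
    {"dp": [0, 0, -0.14], "angular": [0, 0, 0], "hand": 0.15},
    {"dp": [0, 0, -0.14], "angular": [0, 0, 0], "hand": 0.15},
    {"dp": [0, 0, -0.14], "angular": [0, 0, 0], "hand": 0.15},
  ],
)

```text
time: 25.75
tcp_pos: [0.5175, -0.1385, 0.0373]
orientation: [3.139, 0.001, 2.011]
contact_force: [-1.4, 0.1, 6.4]
gripper_width: 0.285
grasp_force: 30.4
```

Request:
apply_moves(
  moves=[
    {"dp": [0, 0, 0.2], "angular": [0, 0, 0], "hand": 0.15},
    {"dp": [0, 0, 0.5], "angular": [0, 0, 0], "hand": 0.15},
    {"dp": [0, 0, 0.8], "angular": [0, 0, 0], "hand": 0.15},
    {"dp": [0, 0, 1], "angular": [0, 0, 0], "hand": 0.15},
  ],
)

```text
time: 26.15
tcp_pos: [0.5171, -0.1385, 0.1382]
orientation: [3.14, 0.001, 2.011]
contact_force: [0.3, 0.0, 0.9]
gripper_width: 0.286
grasp_force: 29.6
```

Request:
apply_moves(
  moves=[
    {"dp": [-0.1, 0.1, 0.3], "angular": [0, 0, -0.08], "hand": 0.15},
    {"dp": [-0.2, 0.4, 0.6], "angular": [0, 0, -0.17], "hand": 0.15},
    {"dp": [-0.3, 0.7, 0.6], "angular": [0, 0, -0.26], "hand": 0.15},
    {"dp": [-0.4, 1, 0.6], "angular": [0, 0, -0.35], "hand": 0.15},
    {"dp": [-0.4, 1, 0.6], "angular": [0, 0, -0.355], "hand": 0.15},
  ],
)

```text
time: 26.65
tcp_pos: [0.4756, -0.0335, 0.1973]
orientation: [3.14, -0.002, 1.459]
contact_force: [-0.6, 0.2, -0.3]
gripper_width: 0.285
grasp_force: 29.6
```

Request:
apply_moves(
  moves=[
    {"dp": [-0.1, 0.3, 0], "angular": [0, 0, 0], "hand": 0.15},
    {"dp": [-0.2, 0.65, 0], "angular": [0, 0, 0], "hand": 0.15},
    {"dp": [-0.34, 1, 0], "angular": [0, 0, 0], "hand": 0.15},
  ],
)

```text
time: 26.95
tcp_pos: [0.4429, 0.0619, 0.1961]
orientation: [3.14, -0.0, 1.452]
contact_force: [0.3, 0.8, 0.3]
gripper_width: 0.288
grasp_force: 29.6
```

Request:
apply_moves(
  moves=[
    {"dp": [0, 0.2, 0], "angular": [0, 0, 0], "hand": 0.15},
    {"dp": [0, 0.2, -0.3], "angular": [0, 0, 0], "hand": 0.15},
    {"dp": [0, 0.2, -0.6], "angular": [0, 0, 0], "hand": 0.15},
    {"dp": [0, 0.2, -0.6], "angular": [0, 0, 0], "hand": 0.15},
  ],
)

```text
time: 27.35
tcp_pos: [0.441, 0.0806, 0.1338]
orientation: [-3.137, 0.003, 1.455]
contact_force: [-0.4, 0.7, -0.1]
gripper_width: 0.284
grasp_force: 29.6
```

Request:
apply_moves(
  moves=[
    {"dp": [0, 0, -0.3], "angular": [0, 0, 0], "hand": 0.15},
    {"dp": [0, 0, -0.6], "angular": [0, 0, 0], "hand": 0.15},
    {"dp": [0, 0, -0.8], "angular": [0, 0, 0], "hand": 0.15},
    {"dp": [0, 0, -0.88], "angular": [0, 0, 0], "hand": 0.15},
    {"dp": [0, 0, -0.92], "angular": [0, 0, 0], "hand": 0.15},
    {"dp": [0, 0, -0.93], "angular": [0, 0, 0], "hand": 0.15},
    {"dp": [0, 0, -0.93], "angular": [0, 0, 0], "hand": 0.15},
  ],
)

```text
time: 28.05
tcp_pos: [0.4432, 0.0814, 0.0435]
orientation: [3.14, -0.001, 1.453]
contact_force: [0.1, 0.7, -0.7]
gripper_width: 0.281
grasp_force: 29.6
```

Request:
apply_moves(
  moves=[
    {"dp": [0, 0, -0.01], "angular": [0, 0, 0], "hand": 0.15},
    {"dp": [0, 0, -0.015], "angular": [0, 0, 0], "hand": 0.15},
    {"dp": [0, 0, -0.015], "angular": [0, 0, 0], "hand": 0.15},
    {"dp": [0, 0, -0.015], "angular": [0, 0, 0], "hand": 0.32},
    {"dp": [0, 0, -0.015], "angular": [0, 0, 0], "hand": 0.42},
    {"dp": [0, 0, -0.015], "angular": [0, 0, 0], "hand": 0.52},
    {"dp": [0, 0, -0.015], "angular": [0, 0, 0], "hand": 0.52},
  ],
)

```text
time: 28.75
tcp_pos: [0.4425, 0.0814, 0.0413]
orientation: [-3.142, 0.0, 1.453]
contact_force: [0.3, 0.2, -0.1]
gripper_width: 0.52
grasp_force: 0.0
```

Request:
apply_moves(
  moves=[
    {"dp": [0, 0, 0.15], "angular": [0, 0, 0], "hand": 0.52},
    {"dp": [0, 0, 0.4], "angular": [0, 0, 0], "hand": 0.52},
    {"dp": [0, 0, 0.7], "angular": [0, 0, 0], "hand": 0.52},
    {"dp": [0, 0, 1], "angular": [0, 0, 0], "hand": 0.52},
  ],
)

```text
time: 29.15
tcp_pos: [0.4419, 0.0812, 0.1423]
orientation: [-3.14, 0.0, 1.453]
contact_force: [0.3, -0.3, -0.3]
gripper_width: 0.524
grasp_force: 0.0
```

Request:
apply_moves(
  moves=[
    {"dp": [0, -0.3, 0.3], "angular": [0, 0, 0.075], "hand": 0.55},
    {"dp": [0, -0.6, 0.6], "angular": [0, 0, 0.075], "hand": 0.55},
    {"dp": [0.1, -1, 0.6], "angular": [0, 0, 0.075], "hand": 0.55},
  ],
)

```text
time: 29.45
tcp_pos: [0.4534, -0.0179, 0.2045]
orientation: [3.136, -0.001, 1.574]
contact_force: [1.0, -0.5, -0.4]
gripper_width: 0.556
grasp_force: 0.0
```

Request:
apply_moves(
  moves=[
    {"dp": [0.1, -0.33, 0], "angular": [0, 0, 0], "hand": 0.55},
    {"dp": [0.2, -0.67, 0], "angular": [0, 0, 0], "hand": 0.55},
    {"dp": [0.3, -1, 0], "angular": [0, 0, 0], "hand": 0.55},
  ],
)

```text
time: 29.75
tcp_pos: [0.4823, -0.1205, 0.2012]
orientation: [-3.141, 0.0, 1.57]
contact_force: [0.4, 0.4, -0.6]
gripper_width: 0.549
grasp_force: 0.0
```

Request:
apply_moves(
  moves=[
    {"dp": [0.1, -0.33, 0], "angular": [0, 0, 0], "hand": 0.55},
    {"dp": [0.2, -0.67, 0], "angular": [0, 0, 0], "hand": 0.55},
    {"dp": [0.25, -1, -0.3], "angular": [0, 0, 0], "hand": 0.55},
    {"dp": [0.25, -1, -0.6], "angular": [0, 0, 0], "hand": 0.55},
  ],
)

```text
time: 30.15
tcp_pos: [0.5075, -0.2255, 0.1402]
orientation: [3.14, 0.005, 1.561]
contact_force: [-1.1, -1.3, 0.2]
gripper_width: 0.549
grasp_force: 0.0
```

Request:
apply_moves(
  moves=[
    {"dp": [0, -0.16, 0], "angular": [0, 0, 0], "hand": 0.55},
    {"dp": [0, -0.16, 0], "angular": [0, 0, 0], "hand": 0.55},
    {"dp": [0, -0.16, 0], "angular": [0, 0, 0], "hand": 0.55},
  ],
)

```text
time: 30.45
tcp_pos: [0.5076, -0.2342, 0.1414]
orientation: [3.141, -0.0, 1.57]
contact_force: [1.0, 0.0, -0.0]
gripper_width: 0.549
grasp_force: 0.0
```

```bash
python3 chk.py .509 -.235 .018 .03 .06; python3 chk.py .4433 .0822 .025 .025 .06
```

```text
top 37 [ 508.1 -234.3] [18.6 17.6] 26.3 z97 0.0469
side 89 [ 509.2 -235.6] [17.9 19.2] 38.9 z97 0.0458
[ 0.508  -0.2335  0.142 ] [ 3.14  -0.     1.572]
top 91 [443.6  82.1] [24.1 23.9] 88.1 z97 0.055
side 188 [444.1  81.6] [27.3 29.3] 82.6 z97 0.0534
[ 0.5079 -0.2336  0.142 ] [3.14  0.    1.572]
```

Request:
apply_moves(
  moves=[
    {"dp": [0, -0.01, -0.3], "angular": [0, 0, 0], "hand": 0.55},
    {"dp": [0, -0.01, -0.6], "angular": [0, 0, 0], "hand": 0.55},
    {"dp": [0, -0.01, -0.9], "angular": [0, 0, 0], "hand": 0.55},
    {"dp": [0, -0.01, -1], "angular": [0, 0, 0], "hand": 0.55},
    {"dp": [0, -0.01, -1], "angular": [0, 0, 0], "hand": 0.55},
  ],
)

```text
time: 31.15
tcp_pos: [0.507, -0.2348, 0.0406]
orientation: [-3.14, -0.001, 1.572]
contact_force: [-0.8, 0.9, -0.3]
gripper_width: 0.552
grasp_force: 0.0
```

Request:
apply_moves(
  moves=[
    {"dp": [0, 0, -0.1], "angular": [0, 0, 0], "hand": 0.55},
    {"dp": [0, 0, -0.1], "angular": [0, 0, 0], "hand": 0.1},
    {"dp": [0, 0, -0.1], "angular": [0, 0, 0], "hand": 0.1},
    {"dp": [0, 0, -0.1], "angular": [0, 0, 0], "hand": 0.1},
    {"dp": [0, 0, -0.1], "angular": [0, 0, 0], "hand": 0.1},
    {"dp": [0, 0, -0.1], "angular": [0, 0, 0], "hand": 0.1},
    {"dp": [0, 0, -0.1], "angular": [0, 0, 0], "hand": 0.1},
    {"dp": [0, 0, -0.1], "angular": [0, 0, 0], "hand": 0.1},
    {"dp": [0, 0, -0.1], "angular": [0, 0, 0], "hand": 0.1},
  ],
  grip_force=35,
)

```text
time: 32.05
tcp_pos: [0.5081, -0.2357, 0.0321]
orientation: [3.14, 0.001, 1.571]
contact_force: [-1.0, 0.3, 6.1]
gripper_width: 0.21
grasp_force: 34.3
```

Request:
apply_moves(
  moves=[
    {"dp": [0, 0, 0.2], "angular": [0, 0, 0], "hand": 0.1},
    {"dp": [0, 0, 0.5], "angular": [0, 0, 0], "hand": 0.1},
    {"dp": [0, 0, 0.8], "angular": [0, 0, 0], "hand": 0.1},
    {"dp": [0, 0, 1], "angular": [0, 0, 0], "hand": 0.1},
  ],
)

```text
time: 32.45
tcp_pos: [0.5078, -0.2355, 0.133]
orientation: [3.14, 0.0, 1.571]
contact_force: [0.1, -0.7, -0.8]
gripper_width: 0.213
grasp_force: 34.2
```

Request:
apply_moves(
  moves=[
    {"dp": [-0.1, 0.1, 0.3], "angular": [0, 0, 0], "hand": 0.1},
    {"dp": [-0.2, 0.3, 0.6], "angular": [0, 0, 0], "hand": 0.1},
    {"dp": [-0.3, 0.6, 0.9], "angular": [0, 0, 0], "hand": 0.1},
    {"dp": [-0.4, 1, 0.9], "angular": [0, 0, 0], "hand": 0.1},
  ],
)

```text
time: 32.85
tcp_pos: [0.4691, -0.136, 0.2243]
orientation: [3.135, 0.002, 1.567]
contact_force: [1.8, 0.7, -1.2]
gripper_width: 0.211
grasp_force: 34.3
```

Request:
apply_moves(
  moves=[
    {"dp": [-0.1, 0.33, 0], "angular": [0, 0, 0], "hand": 0.1},
    {"dp": [-0.2, 0.67, 0], "angular": [0, 0, 0], "hand": 0.1},
    {"dp": [-0.24, 1, 0], "angular": [0, 0, 0], "hand": 0.1},
  ],
)

```text
time: 33.15
tcp_pos: [0.4419, -0.0347, 0.2214]
orientation: [-3.14, 0.001, 1.571]
contact_force: [0.9, 0.3, -1.3]
gripper_width: 0.211
grasp_force: 34.3
```

Request:
apply_moves(
  moves=[
    {"dp": [0, 0.33, 0], "angular": [0, 0, 0], "hand": 0.1},
    {"dp": [0, 0.67, 0], "angular": [0, 0, 0], "hand": 0.1},
    {"dp": [0, 1, 0], "angular": [0, 0, 0], "hand": 0.1},
  ],
)

```text
time: 33.45
tcp_pos: [0.4431, 0.0657, 0.2213]
orientation: [-3.141, 0.0, 1.571]
contact_force: [0.2, 0.0, -0.6]
gripper_width: 0.21
grasp_force: 34.3
```

Request:
apply_moves(
  moves=[
    {"dp": [0, 0.33, 0], "angular": [0, 0, 0], "hand": 0.1},
    {"dp": [0, 0.67, 0], "angular": [0, 0, 0], "hand": 0.1},
    {"dp": [0, 1, 0], "angular": [0, 0, 0], "hand": 0.1},
  ],
)

```text
time: 33.75
tcp_pos: [0.4431, 0.1657, 0.2213]
orientation: [-3.141, 0.0, 1.571]
contact_force: [0.2, -1.7, 0.0]
gripper_width: 0.208
grasp_force: 34.3
```

Request:
apply_moves(
  moves=[
    {"dp": [0, 0.33, 0], "angular": [0, 0, 0], "hand": 0.1},
    {"dp": [0, 0.67, 0], "angular": [0, 0, 0], "hand": 0.1},
    {"dp": [0, 1, 0], "angular": [0, 0, 0], "hand": 0.1},
  ],
)

```text
time: 34.05
tcp_pos: [0.4431, 0.2656, 0.2212]
orientation: [-3.141, 0.0, 1.571]
contact_force: [0.6, -0.5, -0.9]
gripper_width: 0.211
grasp_force: 34.3
```

Request:
apply_moves(
  moves=[
    {"dp": [0, 0.24, 0], "angular": [0, 0, 0], "hand": 0.1},
    {"dp": [0, 0.24, -0.3], "angular": [0, 0, 0], "hand": 0.1},
    {"dp": [0, 0.24, -0.6], "angular": [0, 0, 0], "hand": 0.1},
    {"dp": [0, 0.24, -0.9], "angular": [0, 0, 0], "hand": 0.1},
    {"dp": [0, 0.24, -0.9], "angular": [0, 0, 0], "hand": 0.1},
  ],
)

```text
time: 34.55
tcp_pos: [0.4415, 0.2863, 0.1282]
orientation: [-3.136, 0.005, 1.571]
contact_force: [-0.4, -0.9, -0.6]
gripper_width: 0.209
grasp_force: 34.3
```

Request:
apply_moves(
  moves=[
    {"dp": [0, 0, -0.3], "angular": [0, 0, 0], "hand": 0.1},
    {"dp": [0, 0, -0.6], "angular": [0, 0, 0], "hand": 0.1},
    {"dp": [0, 0, -0.8], "angular": [0, 0, 0], "hand": 0.1},
    {"dp": [0, 0, -0.88], "angular": [0, 0, 0], "hand": 0.1},
    {"dp": [0, 0, -0.92], "angular": [0, 0, 0], "hand": 0.1},
    {"dp": [0, 0, -0.93], "angular": [0, 0, 0], "hand": 0.1},
    {"dp": [0, 0, -0.93], "angular": [0, 0, 0], "hand": 0.1},
  ],
)

```text
time: 35.25
tcp_pos: [0.4441, 0.2889, 0.0393]
orientation: [3.14, -0.001, 1.571]
contact_force: [0.3, 0.4, -0.9]
gripper_width: 0.215
grasp_force: 34.3
```

Request:
apply_moves(
  moves=[
    {"dp": [0, 0, -0.01], "angular": [0, 0, 0], "hand": 0.1},
    {"dp": [0, 0, -0.02], "angular": [0, 0, 0], "hand": 0.1},
    {"dp": [0, 0, -0.02], "angular": [0, 0, 0], "hand": 0.1},
    {"dp": [0, 0, -0.02], "angular": [0, 0, 0], "hand": 0.1},
  ],
)

```text
time: 35.65
tcp_pos: [0.4435, 0.2885, 0.0364]
orientation: [3.141, -0.0, 1.571]
contact_force: [-0.9, -0.5, -0.2]
gripper_width: 0.21
grasp_force: 34.3
```

Request:
apply_moves(
  moves=[
    {"dp": [0, 0, -0.005], "angular": [0, 0, 0], "hand": 0.1},
    {"dp": [0, 0, -0.005], "angular": [0, 0, 0], "hand": 0.1},
    {"dp": [0, 0, -0.005], "angular": [0, 0, 0], "hand": 0.25},
    {"dp": [0, 0, -0.005], "angular": [0, 0, 0], "hand": 0.35},
    {"dp": [0, 0, -0.005], "angular": [0, 0, 0], "hand": 0.45},
    {"dp": [0, 0, -0.005], "angular": [0, 0, 0], "hand": 0.45},
  ],
)

```text
time: 36.25
tcp_pos: [0.4435, 0.2885, 0.0357]
orientation: [-3.142, 0.0, 1.571]
contact_force: [0.2, 0.4, -0.3]
gripper_width: 0.453
grasp_force: 0.0
```

Request:
apply_moves(
  moves=[
    {"dp": [0, 0, 0.15], "angular": [0, 0, 0], "hand": 0.45},
    {"dp": [0, 0, 0.4], "angular": [0, 0, 0], "hand": 0.45},
    {"dp": [0, 0, 0.7], "angular": [0, 0, 0], "hand": 0.45},
    {"dp": [0, 0, 1], "angular": [0, 0, 0], "hand": 0.45},
  ],
)

```text
time: 36.65
tcp_pos: [0.4432, 0.2882, 0.1366]
orientation: [-3.141, 0.001, 1.571]
contact_force: [0.9, 0.0, -0.4]
gripper_width: 0.448
grasp_force: 0.0
```

Request:
apply_moves(
  moves=[
    {"dp": [0, 0, 0.33], "angular": [0, 0, 0], "hand": 0.45},
    {"dp": [0, 0, 0.67], "angular": [0, 0, 0], "hand": 0.45},
    {"dp": [0, 0.3, 1], "angular": [0, 0, 0], "hand": 0.45},
    {"dp": [0, 0.6, 1], "angular": [0, 0, 0], "hand": 0.45},
    {"dp": [0, 1, 1], "angular": [0, 0, 0], "hand": 0.45},
    {"dp": [0, 1, 1], "angular": [0, 0, 0], "hand": 0.45},
    {"dp": [0, 1, 1], "angular": [0, 0, 0], "hand": 0.45},
  ],
)

```text
time: 37.35
tcp_pos: [0.4428, 0.3889, 0.2355]
orientation: [-3.141, 0.001, 1.573]
contact_force: [0.2, -0.8, -0.4]
gripper_width: 0.45
grasp_force: 0.0
```

```bash
for a in ".444 .2885 .03 .025 .07" ".4507 .1438 .025 .025 .06" ".4433 .0822 .025 .025 .06" ".61 .187 .03 .06 .1" ".611 .249 .03 .06 .1" ".622 .039 .04 .06 .09" ".575 -.038 .04 .012 .05"; do echo $a; python3 chk.py $a; done;  python3 -c "
from h import *
p=read_camera('side'); cv2.imwrite('pics/s3.png',cv2.resize(p['img'][80:260,150:430],None,fx=2.5,fy=2.5))
p=read_camera('top'); cv2.imwrite('pics/t3.png',cv2.resize(p['img'][110:280,110:430],None,fx=2.5,fy=2.5))"
```

```text
.444 .2885 .03 .025 .07
top 44 [445.1 287.5] [17.9 17. ] 89.5 z97 0.0516
side 59 [444.4 286.9] [16.5 22.9] 28.1 z97 0.0499
[0.4437 0.3869 0.2352] [-3.141e+00  2.000e-03  1.570e+00]
.4507 .1438 .025 .025 .06
top 113 [451.9 144.4] [24.7 24.3] 83.6 z97 0.0543
side 168 [452.7 142.7] [29.5 29.1] 79.2 z97 0.0542
[0.4439 0.3868 0.2355] [-3.142e+00  2.000e-03  1.569e+00]
.4433 .0822 .025 .025 .06
top 83 [443.6  82.2] [24.3 24. ] 87.9 z97 0.0541
side 188 [443.6  81.5] [29.2 28.6] 84.3 z97 0.054
[0.4439 0.3872 0.2357] [3.141e+00 1.000e-03 1.569e+00]
.61 .187 .03 .06 .1
top 92 [610.4 186.4] [23.2 22. ] 45.3 z97 0.0809
side 91 [611.8 184. ] [24.  21.3] 69.8 z97 0.0785
[0.4438 0.3878 0.2358] [3.141 0.    1.57 ]
.611 .249 .03 .06 .1
top 97 [612.1 248.3] [23.3 22.9] 89.6 z97 0.0802
side 92 [612.8 248.3] [22.6 25.1] 29.4 z97 0.0783
[0.4437 0.3881 0.2358] [3.141 0.    1.57 ]
.622 .039 .04 .06 .09
top 108 [621.7  39.2] [53.5 52.9] 0.2 z97 0.0731
side 30 [598.1  41.5] [34.1  7.3] 85.0 z97 0.0701
[0.4436 0.3883 0.2359] [ 3.141 -0.     1.571]
.575 -.038 .04 .012 .05
top 382 [576.9 -39.5] [56.5 57.4] 44.3 z97 0.0225
side 53 [554.2 -39.1] [40.4 10.4] 83.7 z97 0.0212
[0.4435 0.3884 0.2359] [ 3.141 -0.     1.571]
```

View pics/s3.png

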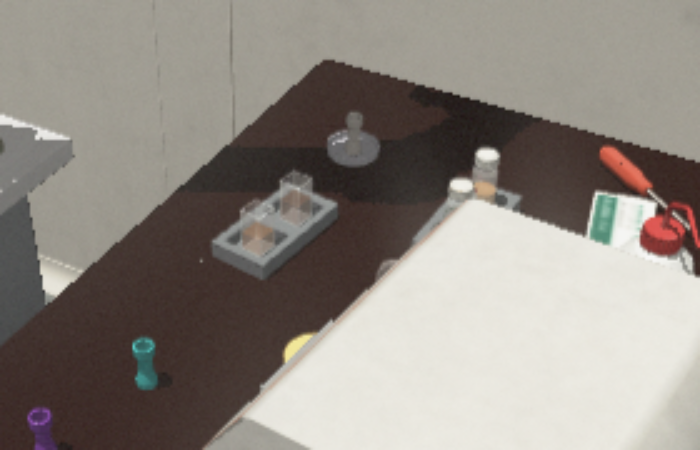

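View pics/t3.png

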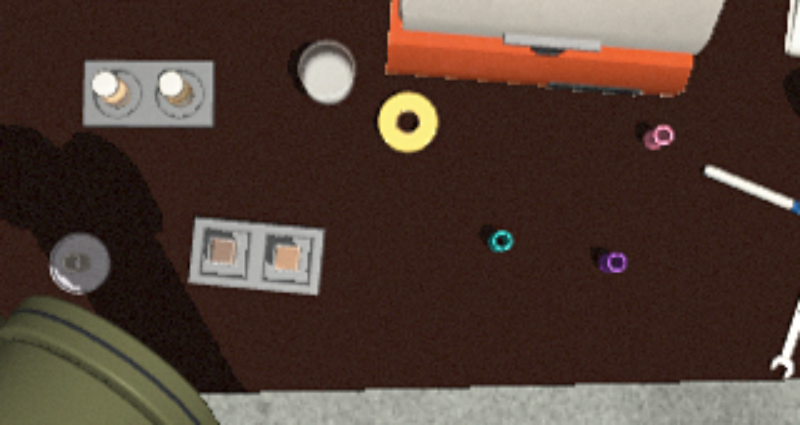

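Both views show the vials in the round pockets (caps at (105,85) and (172,85) in the top crop) and the cuvettes in the square pockets at (222,250) and (287,257). The fitting stands in the dish at (78,262). The beaker and tape haven't moved, and the arm is clear.

```bash
python3 -c "
from rig import *
print(finish_job())"
```

```text
the job is handed in; nothing more can be done
None
```

I handed the job in at about 38 s: both vials, both cuvettes and the steel fitting measured upright and centred in their pockets and dish, and the beaker and tape roll did not move; the hand-in returned no verdict.

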